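# Clear the viewing box lid and hold it at its balance point

### The job

A sample pot has been left on the closed hinged lid of the white viewing box. Stand the pot upright in the shallow steel tray and let go of it; then take the lid by its bar, swing it up gently to its over-centre balance point, somewhat past upright, where it would fall neither shut nor open, and finish still holding the bar there so that the lid stay can be fitted. Do not let the lid drop back or fall open, and leave the pen, the tube and the small vial alone.

Things in the scene. Friction and masses are not known exactly. Their poses are not given: they have to be found in the camera images.
- viewer: White viewing box fixed to the bench: open-topped housing 150 x 150 mm, walls 56 mm high, closed by a hinged lid. Origin: centre of its underside, on the bench. z up; -x is its front (the side of the lid's bar), +x its rear (hinge side), y along the hinge.
- lid_angle (a joint): Hinge angle of the lid, rad: 0 shut (level), 1.571 lid plate upright, 2.5 rear stop (fallen open). It grows as the bar swings up and over to the rear. Nearly free hinge (friction 0.003 N m): it stays nowhere by itself but shut or open. A heavy block (80 x 120 x 36 mm) under the plate puts its balance at 1.845 rad (106 degrees). Lid with bar 0.44 kg; lifting the bar takes 1.7 N.
- lid: The white lid: plate 138 x 150 x 5 mm with the bar in front and the dark block underneath. Origin: middle of the hinge axis; with the lid shut its axes are those of the box (x to the rear, z up).
- lid_hinge (a point): Middle of the lid's hinge axis, 70 mm behind the box origin (+x of the box), 66 mm above the bench.
- lid_bar (a point): Middle of the lid handle: a round steel bar, 10 mm diameter, 114 mm long, parallel to the hinge. Two arms at its ends hold it in front of the lid (94 mm clear between them, 39 mm clear from bar to plate edge). 186 mm from the hinge axis; lid shut: 116 mm in front of the box origin, 62.5 mm high; at balance about 246 mm high. It can turn between finger pads.
- lid_com (a point): Centre of mass of the lid with bar (a point, nothing to see): 70 mm from the hinge axis towards the bar and 20 mm under it when closed. At the balance point it is vertically above the hinge axis.
- sample_pot: Round sample pot with a ribbed screw lid, 46 mm diameter, 57 mm high, standing upright on the closed lid plate (its top is 65 mm above the bench). Origin: centre of its underside; z up.
- tray: Shallow square steel tray fixed on the bench beside the viewing box, 130 x 130 mm outside, rim 14 mm high, walls and floor 3 mm. Origin: centre of its underside.
- pen: Marker pen lying on the bench, 126 x 13 x 15 mm, a bystander. Origin: centre of its underside.
- tube: Centrifuge tube lying on the bench, 120 mm long, 21 mm diameter, a bystander. Origin: centre of its underside.
- small_vial: Small stoppered vial standing on the bench, 25 mm diameter, 60 mm high, a bystander. Origin: centre of its underside.

How it is judged:
On the way, in this order (a step that is already met when the one before it is completed fails the run):
1. the pot stands upright in the tray, let go, with the lid still shut (horizontal distance between sample_pot and tray below 0.056 m and height (world z) of sample_pot below 0.012 m and angle between sample_pot's own z axis and vertical below 0.15 rad and contact force between the fingers and sample_pot below 0.1 N and linear speed of sample_pot below 0.02 m/s and value of joint lid_angle below 0.1 rad), for 0.2 s.
2. the lid is swung up by its bar (value of joint lid_angle above 0.8 rad and contact force between the fingers and lid above 0.3 N and distance between the grasp point and lid_bar below 0.06 m), for 0.1 s.
At the end, for the whole second after the job is handed in: The lid is still (under 0.1 rad/s) within 0.09 rad (5 degrees) of its balance angle 1.845 rad, the fingers holding it (over 0.3 N) within 60 mm of the bar's middle; the pot stands upright on the tray's floor, untouched, its axis within 56 mm of the tray's centre (value of joint lid_angle between 1.755 and 1.935 rad and velocity of joint lid_angle between -0.1 and 0.1 rad/s and contact force between the fingers and lid above 0.3 N and distance between the grasp point and lid_bar below 0.06 m and horizontal distance between sample_pot and tray below 0.056 m and height (world z) of sample_pot below 0.012 m and angle between sample_pot's own z axis and vertical below 0.15 rad and contact force between the fingers and sample_pot below 0.1 N); the arm keeps its last pose, push and grip.
It fails at once if the lid falls open, past 2.2 rad (value of joint lid_angle above 2.2 rad).
It fails at once if the lid drops or is flung: faster than 2.5 rad/s (velocity of joint lid_angle above 2.5 rad/s or velocity of joint lid_angle below -2.5 rad/s).
It fails at once if the pot is tipped over (angle between sample_pot's own z axis and vertical above 0.8 rad).
It fails at once if the pen, the tube or the small vial is moved by more than 30 mm (distance of any of pen, tube, small_vial from where it was at the start of the episode above 0.03 m).
It also fails if it takes over 58 s, if anything falls off the work surface, if the arm or the gripper's body presses on something with over 40 N, if the wrist force passes 120 N, or if a joint passes its speed limit or range.

### The arm

A 7-joint arm with a two-finger parallel gripper is mounted at the origin on a cart in front of the work surface, level with it; the furniture and walls round the work are solid. World frame = base frame: x ahead of the robot, y to its left, z up, the work surface at z = 0. Lengths are in m, angles in rad, forces in N, time in s.
With the tool pointing down it reaches from about 0.35 to 0.9 m from the base axis. Payload 7.2 kg.
Tool frame: the origin (TCP) lies midway between the tips of the shut fingers; the grasp point (between the pads) lies env.hold_point_z behind it (env.hold_point_z is the distance from the TCP to the grasp point, in m); z points along the fingers, y is the line along which they close (so a half turn about z gives the same grasp; the last joint's range is limited). The gripper opens to 85 mm and grips with 20 to 120 N. Pads are 22 mm wide; open, the fingers measure 114 mm over their backs; the gripper's body (76 mm by 85 mm) begins 54 mm behind the grasp point. The pads swing forward as they close: fully open they stand 13 mm farther back than shut.
Start: joints at [1.192, 0.411, -0.013, 1.596, 0.006, 1.134, -0.082], TCP at [0.191, -0.595, 0.231] pointing down, gripper open.
Joint ranges: [-2.95, 2.95], [-0.29, 1.99], [-1.47, 1.44], [0.14, 2.54], [-1.03, 4.17], [0.13, 1.85], [-2.86, 2.86]. Speed limits (rad/s): [2.39, 2.39, 3.01, 3.01, 3.14, 3.14, 3.14].

### API

Orientations are given as a unit quaternion [x, y, z, w].
In Python, from plant import env, eyes gives the robot as it stands. The module is installed in compiled form; this text tells all that it offers.
- The arm moves only by the shell command python3 -m pendant 'ROWS' [FORCE]. ROWS is JSON, a list of rows, each an object of numbers: "wx", "wy", "wz": the turn, a rotation vector about the world's x, y, z in units of 5 degrees (1.0 is 5 degrees); "dx", "dy", "dz": the shift along the world's x, y, z in units of 25 mm (1.0 is 25 mm); "grip": the gripper command: -1 is fully open, 1 is shut, values between are in proportion. In form: [{"wx": .., "wy": .., "wz": .., "dx": .., "dy": .., "dz": .., "grip": ..}, ...]. A call has 1 to 5 rows; each row shifts and turns the commanded pose from where the row before left it; what a row does not reach is not made up. A row lasts 1/10 s, in which the tool goes at most 50 mm and 8.59 degrees, less where a joint would pass 70% of its speed; a pose out of reach is approached as far as the arm can. A call is refused whole if a number of a shift passes 1 or a number of a turn 1, either way. A call with a gripper value outside its range is refused whole. The fingers move at their own pace and stop on an object; FORCE is the grip in N (left out, the last holds). Time passes only in rows, so rows that do not move let the fingers close. It gives the time, the measured TCP pose, the force, the opening and the grip force at its end, in the units of the state.
- env.read_state(): the state, without advancing time (a new reading comes with each control period).
- eyes.snapshot(name): name is "scene" or "top"; returns a dict with "color" (400x640x3 uint8, red, green, blue), "camera_matrix" (3x3 intrinsics, pixels), "rvec" (rotation vector, rad) and "tvec" (3), from world to camera coordinates, as OpenCV has them. Camera axes: x right, y down, z forward; pixel columns grow to the right and rows downward; lengths in m; the calibration is good to about 2 mm. A picture is of the moment at which its call begins. There is no depth.
- env.hand_in(): hands the job in; it is judged then, once.
The state is a dict: "clock": time; "joints": joint angles; "dq": joint speeds; "effort": joint torques, N m; "ee_pos": TCP position; "tcp_rot": TCP orientation; "wrist_force": force on the tool from outside, world axes, zero at the start; "moment": the same for the moment, N m; "opening": opening from 0.0 (shut) to 1.0 (fully open); "grasp_force": force on a finger pad.
Only numpy, scipy, OpenCV 4.12 (cv2) and the standard library are available. Lean on these libraries where they do the work, as an engineer would, in place of code of your own. Each camera call takes 0.05 s, during which the arm holds its last target. There are 200 camera calls.

## Working session

There is one attempt and no reset: what is moved stays moved. The work goes in short steps, Python scripts to look and compute and a shell command to move; the robot and the scene stay as the last step left them, time stands still between calls to the robot, and variables do not carry over. Pictures are saved under pics/ and viewed, at most 10 in all, crops included, and the job is handed in when it is done.

```bash
mkdir -p pics
cat > h.py <<'E'
import numpy as np, cv2
from plant import env, eyes
def snap(n):
    s=eyes.snapshot(n); R=cv2.Rodrigues(np.array(s["rvec"],float))[0]; return s["color"],np.array(s["camera_matrix"]),R,np.array(s["tvec"],float).ravel()
def ray(c,u,v):
    _,K,R,t=c; return -R.T@t, R.T@np.linalg.inv(K)@np.array([u,v,1.])
def plane(c,u,v,z):
    o,d=ray(c,u,v); return o+d*(z-o[2])/d[2]
def proj(c,p):
    _,K,R,t=c; q=K@(R@np.array(p,float)+t); return q[:2]/q[2]
E
python3 - <<'E'
from h import *
for n in("top","scene"):
    c=snap(n); cv2.imwrite(f"pics/{n}0.png",c[0][:,:,::-1]); print(n,-c[2].T@c[3])
s=env.read_state(); print(s,env.hold_point_z)
E
```

```text
top [ 0.43706518 -0.18369278  0.92614951]
scene [-0.02003025  0.19569006  0.59620729]
{'clock': 0.1, 'joints': array([ 1.19177257,  0.4118127 , -0.01271218,  1.59696987,  0.00558587,
        1.13427096, -0.08218197]), 'dq': array([ 1.70709338e-05, -4.84786404e-04,  1.19065748e-03, -2.04760435e-03,
       -8.33518402e-04,  7.77022669e-04, -3.68105933e-04]), 'effort': array([ 3.50263035e-03, -6.01830769e+01,  6.84948843e-01, -3.00089407e+01,
        1.41078336e-02,  6.44919870e-03, -7.41665417e-05]), 'ee_pos': array([ 0.19098549, -0.59464097,  0.23053774]), 'tcp_rot': array([ 9.87944789e-01,  1.54804990e-01, -1.53386615e-04, -6.96037392e-04]), 'wrist_force': array([-0.6069266 , -1.13241648,  0.14759426]), 'moment': array([0.02177788, 0.0022453 , 0.00576199]), 'grasp_force': 0.0, 'opening': 0.9994789375133045} 0.0187
```

View pics/top0.png

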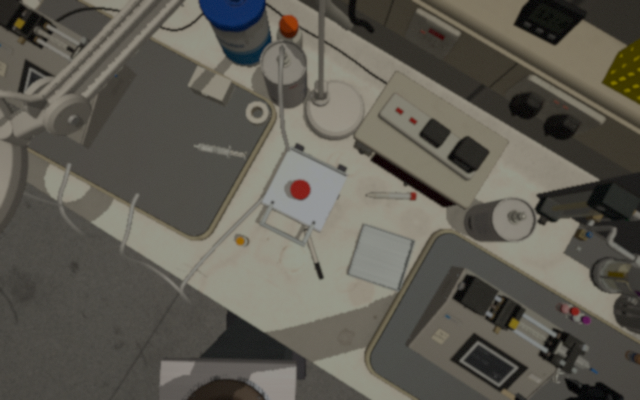

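View pics/scene0.png

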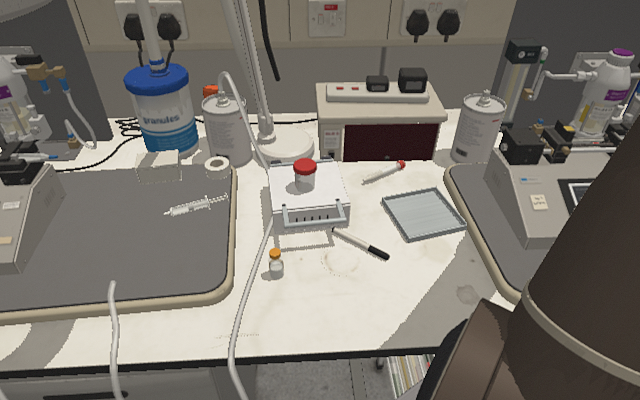

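The top view shows the box around (300,190) with the pot's red cap at (300,189), the bar from about (260,223) to (302,241), the tray centred near (381,257), the pen at (315,252), the tube at (390,196) and the vial at (241,240). The scene view shows the cap at (305,166), the bar at (315,218) and the tray at (424,213). Next I'll measure the details.

Run:
```python
from h import *
cs={n:snap(n) for n in("top","scene")}
for n,c in cs.items():
    im=c[0].astype(int); m=((im[...,0]>110)&(im[...,1]<70)&(im[...,2]<70)).astype(np.uint8)
    k,l,st,ce=cv2.connectedComponentsWithStats(m)
    for i in range(1,k):
        if st[i,4]>30: print(n,st[i],ce[i],plane(c,*ce[i],.118).round(3))
c=cs["top"]
a=cv2.resize(c[0][130:300,230:430],None,fx=4,fy=3.5,interpolation=cv2.INTER_CUBIC); a=cv2.convertScaleAbs(a,alpha=1.4)
cv2.imwrite("pics/topc.png",a[:,:,::-1])
print("tray",[plane(c,*p,.014).round(3) for p in((364,225),(413,240),(398,289),(348,269))])
c=cs["scene"]
b=cv2.resize(c[0][130:280,250:480],None,fx=3.4,fy=4,interpolation=cv2.INTER_CUBIC)
cv2.imwrite("pics/scec.png",b[:,:,::-1])
```

```text
top [282  16  16  14 142] [290.4084507   21.73239437] [ 0.923 -0.125  0.118]
top [290 180  20  19 288] [299.57638889 189.33333333] [ 0.547 -0.157  0.118]
top [573 308   6   7  36] [575.38888889 310.86111111] [ 0.308 -0.744  0.118]
scene [203  88  15  10  74] [208.16216216  91.68918919] [ 0.941 -0.127  0.118]
scene [293 159  23  13 232] [304.47413793 164.82758621] [ 0.548 -0.159  0.118]
tray [array([ 0.48 , -0.311,  0.014]), array([ 0.448, -0.429,  0.014]), array([ 0.331, -0.395,  0.014]), array([ 0.375, -0.275,  0.014])]
```

View pics/topc.png

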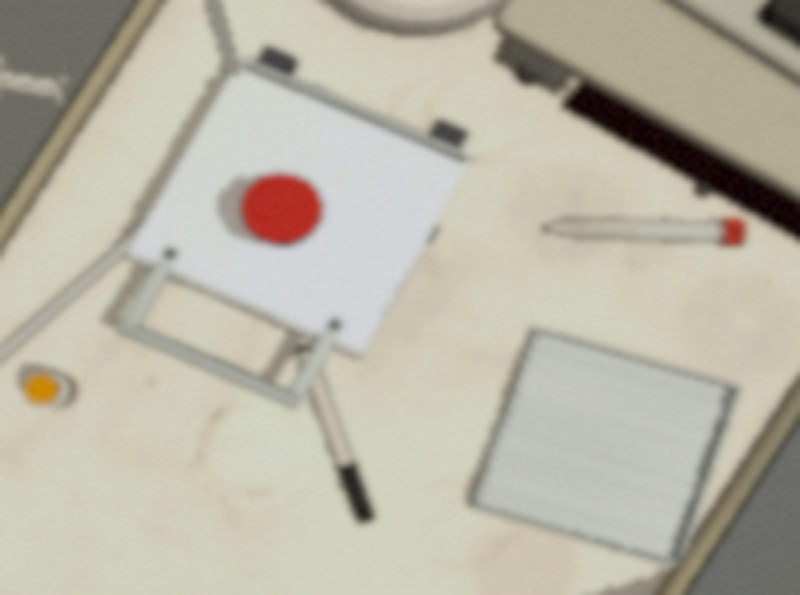

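View pics/scec.png

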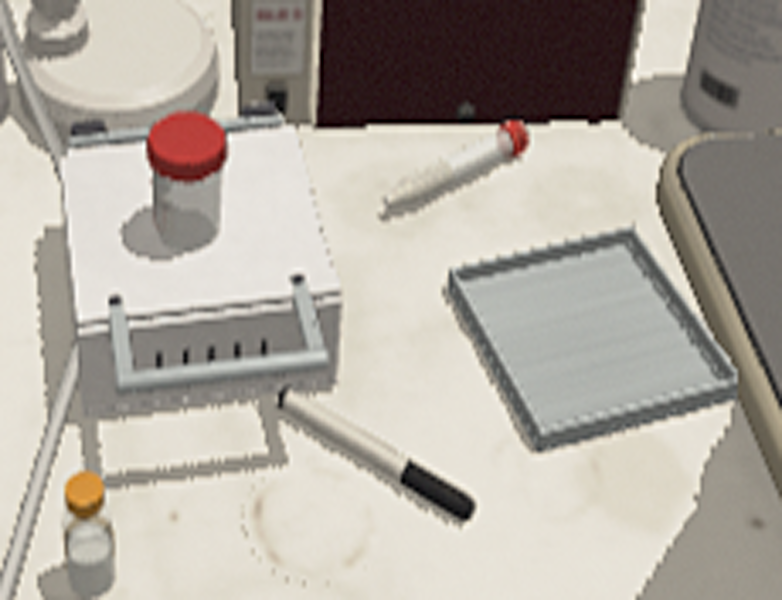

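The top crop shows tray corners at (533,330), (735,388), (678,560) and (470,503). The bar ends are at (118,325) and (297,400), and the plate corners at (240,65), (465,158), (362,355) and (128,255). The scene crop shows the bar clear of the box, with the pen tip close to its right end at (285,397). All positions here are crop pixels.

Run:
```python
from h import *
c=snap("top"); s=snap("scene")
f=lambda u,v,z:plane(c,u/4+230,v/3.5+130,z)
g=lambda u,v,z:plane(s,u/3.4+250,v/4+130,z)
T=np.array([f(*p,.014) for p in((533,330),(735,388),(678,560),(470,503))]); print("tray",T.mean(0),[np.linalg.norm(T[i]-T[i-1]).round(3) for i in range(4)])
T=np.array([g(*p,.014) for p in((448,272),(630,232),(735,380),(540,445))]); print("tray s",T.mean(0))
P=np.array([f(*p,.065) for p in((240,65),(465,158),(362,355),(128,255))]); print("plate",P.mean(0),[np.linalg.norm(P[i]-P[i-1]).round(3) for i in range(4)])
B=np.array([f(*p,.0625) for p in((118,325),(297,400))]);print("bar",B,B.mean(0),np.linalg.norm(B[1]-B[0]))
B2=np.array([g(*p,.0625) for p in((120,380),(327,356))]);print("bar s",B2,B2.mean(0),np.linalg.norm(B2[1]-B2[0]))
for b in(B,B2,P[[3,2]],P[[0,1]]): d=b[1]-b[0];print("hinge dir deg",np.degrees(np.arctan2(d[1],d[0])))
print("vial",f(40,388,.06),"pen",f(305,350,.015),f(365,515,.015),"tube",f(545,228,.01),f(745,232,.01))
```

```text
tray [ 0.40501395 -0.35321092  0.014     ] [np.float64(0.123), np.float64(0.127), np.float64(0.121), np.float64(0.129)]
tray s [ 0.39960029 -0.34988318  0.014     ]
plate [ 0.55506934 -0.16738237  0.065     ] [np.float64(0.14), np.float64(0.143), np.float64(0.142), np.float64(0.148)]
bar [[ 0.47561793 -0.06751063  0.0625    ]
 [ 0.43032316 -0.17026364  0.0625    ]] [ 0.45297055 -0.11888714  0.0625    ] 0.11229335577167696
bar s [[ 0.47585691 -0.07133445  0.0625    ]
 [ 0.4280031  -0.17275818  0.0625    ]] [ 0.45193    -0.12204631  0.0625    ] 0.11214615817615456
hinge dir deg -113.78846504293547
hinge dir deg -115.2589046090839
hinge dir deg -114.30406759547115
hinge dir deg -113.79846887532226
vial [ 0.43377355 -0.024961    0.06      ] pen [ 0.4640292  -0.17321195  0.015     ] [ 0.3538787  -0.21213955  0.015     ] tube [ 0.55291883 -0.315968    0.01      ] [ 0.55389713 -0.43770434  0.01      ]
```

```bash
python3 -m pendant '[{"dx":0.8,"dy":1,"grip":-1},{"dx":0.8,"dy":1,"grip":-1},{"dx":0.8,"dy":1,"grip":-1},{"dx":0.8,"dy":1,"grip":-1},{"dx":0.8,"dy":1,"grip":-1}]' 60
python3 - <<'E'
from h import *
c=snap("top"); s=snap("scene")
print([plane(c,320,97,.03).round(3),plane(s,265,132,.03).round(3)])
# pole: plane through top camera and image line (320,97)-(323,5); intersect with scene rays
o,d1=ray(c,320,97);_,d2=ray(c,323,5);n=np.cross(d1,d2)
for p in((265,132),(255,80),(245,40),(235,0)):
    q,d=ray(s,*p);print((q+d*(n@(o-q))/(n@d)).round(3))
print("oven corner",plane(c,357,142,.12),plane(s,318,88,.12),plane(c,470,205,.12))
E
```

```text
[array([ 0.787, -0.197,  0.03 ]), array([ 0.828, -0.218,  0.03 ])]
[ 0.783 -0.196  0.06 ]
[ 0.809 -0.195  0.182]
[ 0.838 -0.194  0.263]
[ 0.866 -0.193  0.339]
oven corner [ 0.65403408 -0.27805054  0.12      ] [ 0.80591235 -0.36393673  0.12      ] [ 0.52467935 -0.52262613  0.12      ]$[0]: bad value
```

```bash
python3 -m pendant '[{"dx":0.8,"dy":1},{"dx":0.8,"dy":1},{"dx":0.8,"dy":1},{"dx":0.8,"dy":1},{"dx":0.8,"dy":1}]'
```

```text
$[0]: bad value
```

```bash
python3 -m pendant '[{"dx":0.8,"dy":1},{"dx":0.8,"dy":1},{"dx":0.8,"dy":1},{"dx":0.8,"dy":1},{"dx":0.8,"dy":1}]'
```

```text
$[0]: bad value
```

```bash
python3 -m pendant '[{"wx":0,"wy":0,"wz":0,"dx":0.8,"dy":1,"dz":0,"grip":-1},{"wx":0,"wy":0,"wz":0,"dx":0.8,"dy":1,"dz":0,"grip":-1},{"wx":0,"wy":0,"wz":0,"dx":0.8,"dy":1,"dz":0,"grip":-1},{"wx":0,"wy":0,"wz":0,"dx":0.8,"dy":1,"dz":0,"grip":-1},{"wx":0,"wy":0,"wz":0,"dx":0.8,"dy":1,"dz":0,"grip":-1}]' 60
python3 - <<'E'
from h import *
c=snap("top"); s=snap("scene")
def tri(a,b):
    A=np.array([c[1]@np.c_[c[2],c[3]],s[1]@np.c_[s[2],s[3]]]); X=cv2.triangulatePoints(A[0],A[1],np.array(a,float),np.array(b,float)).ravel();X=X[:3]/X[3];return X.round(3),(proj(s,X)-b).round(1)
print("oven front L",tri((356,143),(322,118)),"front R",tri((475,207),(446,110)),"back L",tri((395,72),(317,86)))
E
```

```text
clock: 0.9
ee_pos: [0.2918, -0.469, 0.2314]
tcp_rot: [0.988, 0.155, 0.0, 0.0]
wrist_force: [0.3, 0.3, -0.5]
opening: 1.003
grasp_force: 0.0
oven front L (array([ 0.649, -0.272,  0.137]), array([1.1, 0.1])) front R (array([ 0.523, -0.52 ,  0.14 ]), array([ 2.2, -0.1])) back L (array([ 0.809, -0.36 ,  0.125]), array([-1. , -0.1]))
```

```bash
python3 -m pendant '[{"wx":0,"wy":0,"wz":0,"dx":0.8,"dy":1,"dz":0,"grip":-1},{"wx":0,"wy":0,"wz":0,"dx":0.8,"dy":1,"dz":0,"grip":-1},{"wx":0,"wy":0,"wz":0,"dx":0.8,"dy":1,"dz":0,"grip":-1},{"wx":0,"wy":0,"wz":0,"dx":0.8,"dy":1,"dz":0,"grip":-1},{"wx":0,"wy":0,"wz":0,"dx":0.8,"dy":1,"dz":0,"grip":-1}]'
python3 -m pendant '[{"wx":0,"wy":0,"wz":0,"dx":0.8,"dy":1,"dz":0,"grip":-1},{"wx":0,"wy":0,"wz":0,"dx":0.8,"dy":1,"dz":0,"grip":-1},{"wx":0,"wy":0,"wz":0,"dx":0.8,"dy":1,"dz":0,"grip":-1},{"wx":0,"wy":0,"wz":0,"dx":0.8,"dy":1,"dz":0,"grip":-1},{"wx":0,"wy":0,"wz":0,"dx":0.8,"dy":1,"dz":0,"grip":-1}]'
python3 -m pendant '[{"wx":0,"wy":0,"wz":0,"dx":0.8,"dy":0.8,"dz":0,"grip":-1},{"wx":0,"wy":0,"wz":0,"dx":0.8,"dy":0.8,"dz":0,"grip":-1},{"wx":0,"wy":0,"wz":0,"dx":0.6,"dy":0.8,"dz":0,"grip":-1},{"wx":0,"wy":0,"wz":0,"dx":0,"dy":0,"dz":0,"grip":-1}]'
```

```text
clock: 1.5
ee_pos: [0.3915, -0.3447, 0.2315]
tcp_rot: [0.988, 0.154, 0.0, 0.0]
wrist_force: [0.8, 0.5, 0.5]
opening: 0.997
grasp_force: 0.0
clock: 2.0
ee_pos: [0.4917, -0.2198, 0.2314]
tcp_rot: [0.988, 0.154, 0.0, 0.0]
wrist_force: [0.4, 0.6, 0.3]
opening: 0.999
grasp_force: 0.0
clock: 2.4
ee_pos: [0.5481, -0.1568, 0.2312]
tcp_rot: [0.988, 0.157, 0.001, -0.001]
wrist_force: [0.4, 0.4, -0.3]
opening: 1.004
grasp_force: 0.0
```

```bash
python3 -m pendant '[{"wx":0,"wy":0,"wz":0,"dx":0,"dy":-0.05,"dz":-1,"grip":-1},{"wx":0,"wy":0,"wz":0,"dx":0,"dy":0,"dz":-1,"grip":-1},{"wx":0,"wy":0,"wz":0,"dx":0,"dy":0,"dz":-1,"grip":-1},{"wx":0,"wy":0,"wz":0,"dx":0,"dy":0,"dz":-1,"grip":-1},{"wx":0,"wy":0,"wz":0,"dx":0,"dy":0,"dz":-1,"grip":-1}]'
python3 -m pendant '[{"wx":0,"wy":0,"wz":0,"dx":0,"dy":0,"dz":-0.9,"grip":-1},{"wx":0,"wy":0,"wz":0,"dx":0,"dy":0,"dz":0,"grip":-1}]'
python3 - <<'E'
from h import *
c=snap("scene"); cv2.imwrite("pics/g.png",cv2.resize(c[0][60:260,200:440],None,fx=3,fy=3)[:,:,::-1])
E
```

```text
clock: 2.9
ee_pos: [0.5457, -0.1628, 0.1054]
tcp_rot: [0.988, 0.154, -0.0, 0.0]
wrist_force: [0.2, 0.1, -0.4]
opening: 0.997
grasp_force: 0.0
clock: 3.1
ee_pos: [0.5436, -0.1622, 0.081]
tcp_rot: [0.988, 0.154, -0.003, -0.001]
wrist_force: [-0.6, 0.0, -0.5]
opening: 0.997
grasp_force: 0.0
```

View pics/g.png

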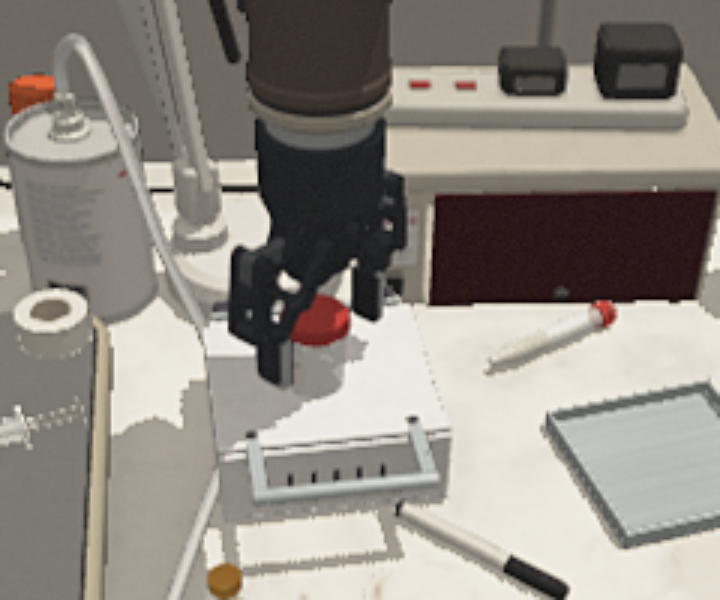

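The fingers straddle the pot, with the near finger at (275,350) and the far one at (368,290). I'll nudge to centre and close.

```bash
python3 -m pendant '[{"wx":0,"wy":0,"wz":0,"dx":0.15,"dy":0.15,"dz":0,"grip":-1},{"wx":0,"wy":0,"wz":0,"dx":0,"dy":0,"dz":0,"grip":0.6},{"wx":0,"wy":0,"wz":0,"dx":0,"dy":0,"dz":0,"grip":0.6},{"wx":0,"wy":0,"wz":0,"dx":0,"dy":0,"dz":0,"grip":0.6},{"wx":0,"wy":0,"wz":0,"dx":0,"dy":0,"dz":0,"grip":0.6}]' 30
python3 -m pendant '[{"wx":0,"wy":0,"wz":0,"dx":0,"dy":0,"dz":0,"grip":0.6},{"wx":0,"wy":0,"wz":0,"dx":0,"dy":0,"dz":0,"grip":0.6},{"wx":0,"wy":0,"wz":0,"dx":0,"dy":0,"dz":0,"grip":0.6},{"wx":0,"wy":0,"wz":0,"dx":0,"dy":0,"dz":0,"grip":0.6},{"wx":0,"wy":0,"wz":0,"dx":0,"dy":0,"dz":0,"grip":0.6}]'
```

```text
clock: 3.65
ee_pos: [0.5504, -0.1577, 0.0847]
tcp_rot: [0.988, 0.155, 0.001, 0.0]
wrist_force: [-0.3, -0.3, 6.3]
opening: 0.528
grasp_force: 30.0
clock: 4.15
ee_pos: [0.5504, -0.1577, 0.0847]
tcp_rot: [0.988, 0.155, 0.001, 0.0]
wrist_force: [-1.8, 1.2, 5.9]
opening: 0.526
grasp_force: 30.0
```

```bash
python3 -m pendant '[{"wx":0,"wy":0,"wz":0,"dx":0,"dy":0,"dz":0.3,"grip":0.6},{"wx":0,"wy":0,"wz":0,"dx":0,"dy":0,"dz":0.6,"grip":0.6},{"wx":0,"wy":0,"wz":0,"dx":0,"dy":0,"dz":0.8,"grip":0.6},{"wx":0,"wy":0,"wz":0,"dx":0,"dy":0,"dz":0.8,"grip":0.6},{"wx":0,"wy":0,"wz":0,"dx":0,"dy":0,"dz":0.5,"grip":0.6}]'
python3 -m pendant '[{"wx":0,"wy":0,"wz":0,"dx":-0.3,"dy":-0.4,"dz":0,"grip":0.6},{"wx":0,"wy":0,"wz":0,"dx":-0.6,"dy":-0.8,"dz":0,"grip":0.6},{"wx":0,"wy":0,"wz":0,"dx":-0.7,"dy":-0.9,"dz":0,"grip":0.6},{"wx":0,"wy":0,"wz":0,"dx":-0.7,"dy":-0.9,"dz":0,"grip":0.6},{"wx":0,"wy":0,"wz":0,"dx":-0.7,"dy":-0.9,"dz":0,"grip":0.6}]'
python3 -m pendant '[{"wx":0,"wy":0,"wz":0,"dx":-0.7,"dy":-0.9,"dz":0,"grip":0.6},{"wx":0,"wy":0,"wz":0,"dx":-0.7,"dy":-0.9,"dz":0,"grip":0.6},{"wx":0,"wy":0,"wz":0,"dx":-0.7,"dy":-0.9,"dz":0,"grip":0.6},{"wx":0,"wy":0,"wz":0,"dx":-0.5,"dy":-0.7,"dz":0,"grip":0.6},{"wx":0,"wy":0,"wz":0,"dx":-0.3,"dy":-0.4,"dz":0,"grip":0.6}]'
python3 -m pendant '[{"wx":0,"wy":0,"wz":0,"dx":0,"dy":0,"dz":-0.4,"grip":0.6},{"wx":0,"wy":0,"wz":0,"dx":0,"dy":0,"dz":0,"grip":0.6}]'
python3 - <<'E'
from h import *
for n in("top","scene"):
    c=snap(n); im=c[0].astype(int); m=((im[...,0]>90)&(im[...,1]<70)&(im[...,2]<70)).astype(np.uint8)
    k,l,st,ce=cv2.connectedComponentsWithStats(m)
    for i in range(1,k):
        if st[i,4]>30: print(n,st[i],plane(c,*ce[i],.18).round(3))
E
```

```text
clock: 4.65
ee_pos: [0.5503, -0.1577, 0.1606]
tcp_rot: [0.988, 0.155, 0.001, 0.0]
wrist_force: [0.9, -0.4, -1.1]
opening: 0.53
grasp_force: 30.7
clock: 5.15
ee_pos: [0.4727, -0.2564, 0.1577]
tcp_rot: [0.988, 0.155, -0.001, -0.0]
wrist_force: [0.0, -0.1, -0.9]
opening: 0.528
grasp_force: 30.7
clock: 5.65
ee_pos: [0.3996, -0.352, 0.1578]
tcp_rot: [0.988, 0.153, -0.001, -0.0]
wrist_force: [0.2, -0.3, -0.0]
opening: 0.527
grasp_force: 30.7
clock: 5.85
ee_pos: [0.4018, -0.3489, 0.147]
tcp_rot: [0.988, 0.155, -0.001, -0.001]
wrist_force: [-0.3, -0.0, -0.1]
opening: 0.527
grasp_force: 30.7
top [280  16  18  16 236] [ 0.88  -0.125  0.18 ]
top [571 307   8   9  53] [ 0.319 -0.7    0.18 ]
scene [325   5  13   5  58] [ 1.171 -0.661  0.18 ]
scene [203  88  15  10  80] [ 0.815 -0.085  0.18 ]
scene [437 136  14  17 156] [ 0.39  -0.353  0.18 ]
```

```bash
python3 -m pendant '[{"wx":0,"wy":0,"wz":0,"dx":0,"dy":0,"dz":-1,"grip":0.6},{"wx":0,"wy":0,"wz":0,"dx":0,"dy":0,"dz":-1,"grip":0.6},{"wx":0,"wy":0,"wz":0,"dx":0,"dy":0,"dz":-1,"grip":0.6},{"wx":0,"wy":0,"wz":0,"dx":0,"dy":0,"dz":-0.8,"grip":0.6},{"wx":0,"wy":0,"wz":0,"dx":0,"dy":0,"dz":-0.6,"grip":0.6}]'
python3 -m pendant '[{"wx":0,"wy":0,"wz":0,"dx":0,"dy":0,"dz":-0.2,"grip":0.6},{"wx":0,"wy":0,"wz":0,"dx":0,"dy":0,"dz":-0.1,"grip":0.6},{"wx":0,"wy":0,"wz":0,"dx":0,"dy":0,"dz":0,"grip":0.6}]'
```

```text
clock: 6.45
ee_pos: [0.403, -0.3485, 0.0374]
tcp_rot: [0.988, 0.156, -0.0, -0.001]
wrist_force: [0.6, -0.7, -0.4]
opening: 0.529
grasp_force: 30.7
clock: 6.75
ee_pos: [0.403, -0.3498, 0.0316]
tcp_rot: [0.988, 0.155, 0.0, 0.0]
wrist_force: [-0.9, 0.3, -0.3]
opening: 0.529
grasp_force: 30.7
```

```bash
python3 -m pendant '[{"wx":0,"wy":0,"wz":0,"dx":0,"dy":0,"dz":-0.2,"grip":0.6},{"wx":0,"wy":0,"wz":0,"dx":0,"dy":0,"dz":0,"grip":0.6}]'
python3 -m pendant '[{"wx":0,"wy":0,"wz":0,"dx":0,"dy":0,"dz":-0.1,"grip":0.6},{"wx":0,"wy":0,"wz":0,"dx":0,"dy":0,"dz":0,"grip":0.6}]'
```

```text
clock: 6.95
ee_pos: [0.4025, -0.3501, 0.0264]
tcp_rot: [0.988, 0.155, 0.0, 0.0]
wrist_force: [0.9, -1.2, -0.4]
opening: 0.527
grasp_force: 30.7
clock: 7.15
ee_pos: [0.4023, -0.3501, 0.0238]
tcp_rot: [0.988, 0.155, -0.0, 0.0]
wrist_force: [-0.5, -0.1, -0.2]
opening: 0.528
grasp_force: 30.7
```

```bash
python3 -m pendant '[{"wx":0,"wy":0,"wz":0,"dx":0,"dy":0,"dz":-0.1,"grip":0.6},{"wx":0,"wy":0,"wz":0,"dx":0,"dy":0,"dz":0,"grip":0.6}]'
```

```text
clock: 7.35
ee_pos: [0.4029, -0.3508, 0.0223]
tcp_rot: [0.988, 0.155, 0.001, 0.001]
wrist_force: [-1.4, 0.1, 10.4]
opening: 0.527
grasp_force: 31.4
```

Contact with the tray floor at the expected height. Releasing gently.

```bash
python3 -m pendant '[{"wx":0,"wy":0,"wz":0,"dx":0,"dy":0,"dz":0.03,"grip":-0.3},{"wx":0,"wy":0,"wz":0,"dx":0,"dy":0,"dz":0,"grip":-0.6},{"wx":0,"wy":0,"wz":0,"dx":0,"dy":0,"dz":0,"grip":-1},{"wx":0,"wy":0,"wz":0,"dx":0,"dy":0,"dz":0,"grip":-1},{"wx":0,"wy":0,"wz":0,"dx":0,"dy":0,"dz":0,"grip":-1}]'
python3 -m pendant '[{"wx":0,"wy":0,"wz":0,"dx":0,"dy":0,"dz":0.4,"grip":-1},{"wx":0,"wy":0,"wz":0,"dx":0,"dy":0,"dz":0.8,"grip":-1},{"wx":0,"wy":0,"wz":0,"dx":0,"dy":0,"dz":1,"grip":-1},{"wx":0,"wy":0,"wz":0,"dx":0,"dy":0,"dz":1,"grip":-1},{"wx":0,"wy":0,"wz":0,"dx":0,"dy":0,"dz":1,"grip":-1}]'
python3 -m pendant '[{"wx":0,"wy":0,"wz":1,"dx":0,"dy":0,"dz":1,"grip":-1},{"wx":0,"wy":0,"wz":1,"dx":0,"dy":0.5,"dz":1,"grip":-1},{"wx":0,"wy":0,"wz":1,"dx":0.2,"dy":1,"dz":0,"grip":-1},{"wx":0,"wy":0,"wz":1,"dx":0.2,"dy":1,"dz":0,"grip":-1},{"wx":0,"wy":0,"wz":1,"dx":0.2,"dy":1,"dz":0,"grip":-1}]'
python3 - <<'E'
from h import *
for n,z in(("top",.058),("scene",.055)):
    c=snap(n); im=c[0].astype(int); m=((im[...,0]>90)&(im[...,1]<70)&(im[...,2]<70)).astype(np.uint8)
    k,l,st,ce=cv2.connectedComponentsWithStats(m)
    for i in range(1,k):
        if st[i,4]>30: print(n,st[i],plane(c,*ce[i],z).round(3))
cv2.imwrite("pics/p.png",cv2.resize(c[0][60:260,250:490],None,fx=3,fy=3)[:,:,::-1])
E
```

```text
clock: 7.85
ee_pos: [0.4023, -0.35, 0.0219]
tcp_rot: [0.988, 0.155, -0.0, -0.0]
wrist_force: [-0.6, 0.2, 0.6]
opening: 1.003
grasp_force: 0.0
clock: 8.35
ee_pos: [0.4024, -0.35, 0.1287]
tcp_rot: [0.988, 0.155, 0.0, 0.0]
wrist_force: [0.9, -0.7, 0.3]
opening: 1.003
grasp_force: 0.0
clock: 8.85
ee_pos: [0.4174, -0.2618, 0.1781]
tcp_rot: [0.93, 0.366, 0.0, 0.001]
wrist_force: [0.5, -0.3, 0.9]
opening: 1.001
grasp_force: 0.0
top [280  16  18  16 235] [ 0.953 -0.115  0.058]
top [571 307   8   9  52] [ 0.299 -0.784  0.058]
scene [325   5  13   5  61] [ 1.53  -0.917  0.055]
scene [203  88  15  10  84] [ 1.066 -0.17   0.055]
scene [416 189  23  17 301] [ 0.398 -0.349  0.055]
```

View pics/p.png

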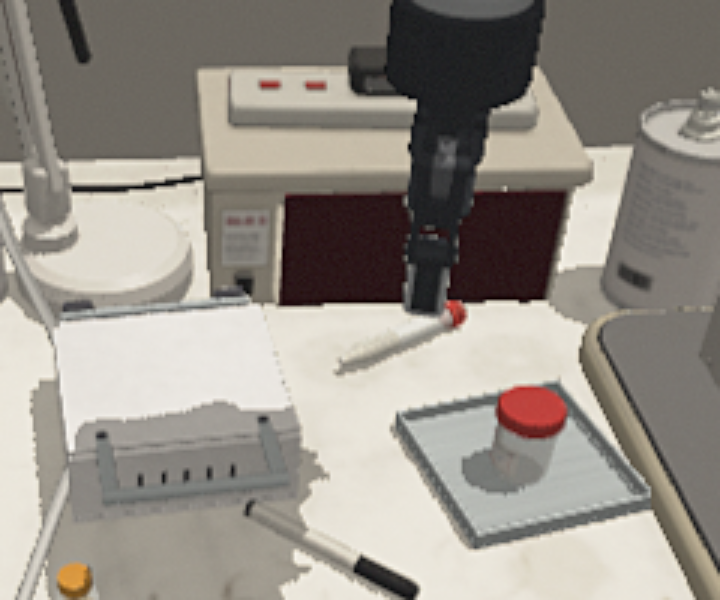

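The pot stands upright in the tray, cap at (532,412) and base well inside the rim, and the hand is clear. Now moving over to the bar.

```bash
python3 -m pendant '[{"wx":0,"wy":0,"wz":1,"dx":0.3,"dy":1,"dz":0,"grip":0.2},{"wx":0,"wy":0,"wz":1,"dx":0.3,"dy":1,"dz":0,"grip":0.2},{"wx":0,"wy":0,"wz":1,"dx":0.3,"dy":1,"dz":0,"grip":0.2},{"wx":0,"wy":0,"wz":1,"dx":0.3,"dy":1,"dz":0,"grip":0.2},{"wx":0,"wy":0,"wz":0.55,"dx":0.2,"dy":1,"dz":0,"grip":0.2}]'
python3 -m pendant '[{"wx":0,"wy":0,"wz":0,"dx":0,"dy":0.65,"dz":0,"grip":0.2},{"wx":0,"wy":0,"wz":0,"dx":0,"dy":0,"dz":-1,"grip":0.2},{"wx":0,"wy":0,"wz":0,"dx":0,"dy":0,"dz":-0.8,"grip":0.2},{"wx":0,"wy":0,"wz":0,"dx":0,"dy":0,"dz":0,"grip":0.2}]'
```

```text
clock: 9.45
ee_pos: [0.4532, -0.135, 0.1772]
tcp_rot: [0.839, 0.545, 0.0, 0.0]
wrist_force: [0.4, 0.6, 0.4]
opening: 0.4
grasp_force: 0.0
clock: 9.85
ee_pos: [0.451, -0.1195, 0.1301]
tcp_rot: [0.84, 0.543, -0.001, -0.002]
wrist_force: [-0.2, 0.8, -0.3]
opening: 0.403
grasp_force: 0.0
```

```bash
python3 -m pendant '[{"wx":0,"wy":0,"wz":0,"dx":0,"dy":0,"dz":-0.7,"grip":0.2},{"wx":0,"wy":0,"wz":0,"dx":0,"dy":0,"dz":-0.7,"grip":0.2},{"wx":0,"wy":0,"wz":0,"dx":0,"dy":0,"dz":-0.5,"grip":0.2},{"wx":0,"wy":0,"wz":0,"dx":0,"dy":0,"dz":-0.3,"grip":0.2},{"wx":0,"wy":0,"wz":0,"dx":0,"dy":0,"dz":0,"grip":0.2}]'
python3 - <<'E'
from h import *
c=snap("scene")
cv2.imwrite("pics/b.png",cv2.resize(c[0][100:270,240:440],None,fx=3.5,fy=3.5)[:,:,::-1])
E
```

```text
clock: 10.35
ee_pos: [0.4521, -0.121, 0.0766]
tcp_rot: [0.841, 0.542, -0.0, -0.0]
wrist_force: [-0.1, 0.2, 0.3]
opening: 0.402
grasp_force: 0.0
```

View pics/b.png

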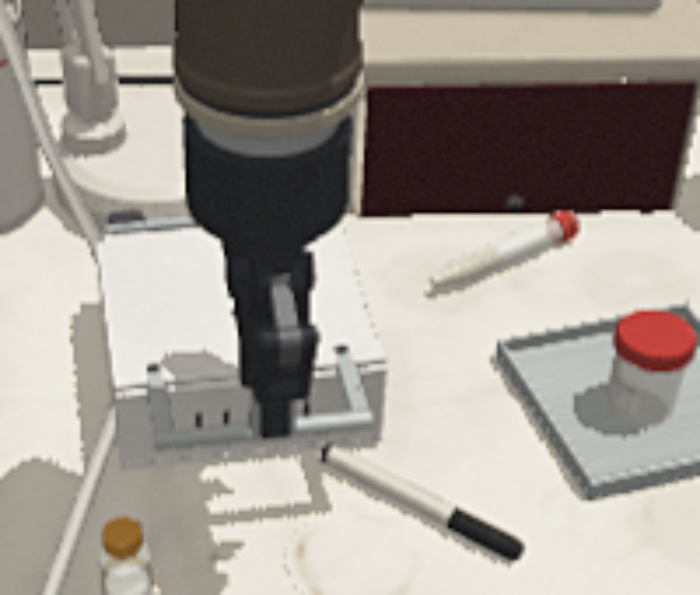

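The front finger, at (277,415), hangs just before the bar and about midway between its arms at (160,400) and (350,390). Descending and closing.

```bash
python3 -m pendant '[{"wx":0,"wy":0,"wz":0,"dx":0,"dy":0,"dz":-0.5,"grip":0.2},{"wx":0,"wy":0,"wz":0,"dx":0,"dy":0,"dz":-0.5,"grip":0.2},{"wx":0,"wy":0,"wz":0,"dx":0,"dy":0,"dz":-0.3,"grip":0.2},{"wx":0,"wy":0,"wz":0,"dx":0,"dy":0,"dz":0,"grip":0.2}]' 50
python3 -m pendant '[{"wx":0,"wy":0,"wz":0,"dx":0,"dy":0,"dz":0,"grip":0.5},{"wx":0,"wy":0,"wz":0,"dx":0,"dy":0,"dz":0,"grip":0.8},{"wx":0,"wy":0,"wz":0,"dx":0,"dy":0,"dz":0,"grip":1},{"wx":0,"wy":0,"wz":0,"dx":0,"dy":0,"dz":0,"grip":1},{"wx":0,"wy":0,"wz":0,"dx":0,"dy":0,"dz":0,"grip":1}]' 50
```

```text
clock: 10.8
ee_pos: [0.4514, -0.1211, 0.0432]
tcp_rot: [0.841, 0.541, -0.001, -0.001]
wrist_force: [0.2, -0.1, -0.7]
opening: 0.405
grasp_force: 0.0
clock: 11.3
ee_pos: [0.4524, -0.1212, 0.0448]
tcp_rot: [0.841, 0.541, 0.0, 0.0]
wrist_force: [-2.3, 1.5, 2.2]
opening: 0.096
grasp_force: 48.8
```

Run:
```python
import numpy as np
x=np.array([.911,-.412]); a=np.concatenate([[0,.03],np.linspace(.1,1.8,24),[1.83,1.845]])
p=np.array([[*(-.186*np.cos(t)*x-.0035*np.sin(t)*x),.186*np.sin(t)-.0035*np.cos(t)] for t in a])
for t,d in zip(a[1:],np.diff(p,axis=0)/.025): print(t.round(3),d.round(2))
print(p[[5,10,15,20,27]]-p[0]+[.4524,-.1212,.0448])
```

```text
0.03 [-0.    0.    0.22]
0.1 [ 0.02 -0.01  0.52]
0.174 [ 0.06 -0.03  0.55]
0.248 [ 0.1  -0.04  0.54]
0.322 [ 0.13 -0.06  0.53]
0.396 [ 0.17 -0.08  0.52]
0.47 [ 0.2  -0.09  0.5 ]
0.543 [ 0.23 -0.11  0.49]
0.617 [ 0.27 -0.12  0.47]
0.691 [ 0.3  -0.13  0.44]
0.765 [ 0.33 -0.15  0.42]
0.839 [ 0.35 -0.16  0.39]
0.913 [ 0.38 -0.17  0.36]
0.987 [ 0.4  -0.18  0.33]
1.061 [ 0.42 -0.19  0.29]
1.135 [ 0.44 -0.2   0.26]
1.209 [ 0.46 -0.21  0.22]
1.283 [ 0.47 -0.21  0.19]
1.357 [ 0.48 -0.22  0.15]
1.43 [ 0.49 -0.22  0.11]
1.504 [ 0.5  -0.22  0.07]
1.578 [ 0.5  -0.23  0.03]
1.652 [ 0.5  -0.23 -0.01]
1.726 [ 0.5  -0.23 -0.05]
1.8 [ 0.49 -0.22 -0.09]
1.83 [ 0.2  -0.09 -0.05]
1.845 [ 0.1  -0.04 -0.03]
[[ 0.46008654 -0.12467624  0.10379594]
 [ 0.48926944 -0.13787421  0.16418647]
 [ 0.53635429 -0.15916835  0.20892873]
 [ 0.59498317 -0.18568328  0.23198113]
 [ 0.66465928 -0.21719432  0.22829898]]
```

```bash
python3 -m pendant '[{"wx":0,"wy":0,"wz":0,"dx":0,"dy":0,"dz":0.22,"grip":1},{"wx":0,"wy":0,"wz":0,"dx":0.02,"dy":-0.01,"dz":0.52,"grip":1},{"wx":0,"wy":0,"wz":0,"dx":0.06,"dy":-0.03,"dz":0.55,"grip":1},{"wx":0,"wy":0,"wz":0,"dx":0.1,"dy":-0.04,"dz":0.54,"grip":1},{"wx":0,"wy":0,"wz":0,"dx":0.13,"dy":-0.06,"dz":0.53,"grip":1}]'
```

```text
clock: 11.8
ee_pos: [0.4599, -0.1247, 0.1048]
tcp_rot: [0.841, 0.541, -0.0, -0.0]
wrist_force: [1.3, 0.2, -3.3]
opening: 0.1
grasp_force: 48.6
```

Right on the arc, forces small. On.

```bash
python3 -m pendant '[{"wx":0,"wy":0,"wz":0,"dx":0.17,"dy":-0.08,"dz":0.52,"grip":1},{"wx":0,"wy":0,"wz":0,"dx":0.2,"dy":-0.09,"dz":0.5,"grip":1},{"wx":0,"wy":0,"wz":0,"dx":0.23,"dy":-0.11,"dz":0.49,"grip":1},{"wx":0,"wy":0,"wz":0,"dx":0.27,"dy":-0.12,"dz":0.47,"grip":1},{"wx":0,"wy":0,"wz":0,"dx":0.3,"dy":-0.13,"dz":0.44,"grip":1}]'
```

```text
clock: 12.3
ee_pos: [0.4876, -0.1373, 0.165]
tcp_rot: [0.841, 0.542, -0.001, -0.001]
wrist_force: [-2.7, 2.1, -0.9]
opening: 0.094
grasp_force: 48.6
```

```bash
python3 -m pendant '[{"wx":0,"wy":0,"wz":0,"dx":0.33,"dy":-0.15,"dz":0.42,"grip":1},{"wx":0,"wy":0,"wz":0,"dx":0.35,"dy":-0.16,"dz":0.39,"grip":1},{"wx":0,"wy":0,"wz":0,"dx":0.38,"dy":-0.17,"dz":0.36,"grip":1},{"wx":0,"wy":0,"wz":0,"dx":0.4,"dy":-0.18,"dz":0.33,"grip":1},{"wx":0,"wy":0,"wz":0,"dx":0.42,"dy":-0.19,"dz":0.29,"grip":1}]'
```

```text
clock: 12.8
ee_pos: [0.5339, -0.1584, 0.2111]
tcp_rot: [0.841, 0.542, -0.002, -0.002]
wrist_force: [-12.2, 3.7, 15.8]
opening: 0.095
grasp_force: 51.3
```

```bash
python3 -m pendant '[{"wx":0,"wy":0,"wz":0,"dx":0.4,"dy":-0.18,"dz":0.3,"grip":1},{"wx":0,"wy":0,"wz":0,"dx":0.43,"dy":-0.2,"dz":0.26,"grip":1},{"wx":0,"wy":0,"wz":0,"dx":0.46,"dy":-0.21,"dz":0.21,"grip":1}]'
```

```text
clock: 13.1
ee_pos: [0.5678, -0.1739, 0.2294]
tcp_rot: [0.841, 0.541, -0.0, -0.001]
wrist_force: [-0.3, -0.3, -4.6]
opening: 0.094
grasp_force: 48.5
```

```bash
python3 -m pendant '[{"wx":0,"wy":0,"wz":0,"dx":0.48,"dy":-0.22,"dz":0.15,"grip":1},{"wx":0,"wy":0,"wz":0,"dx":0.49,"dy":-0.22,"dz":0.11,"grip":1},{"wx":0,"wy":0,"wz":0,"dx":0.5,"dy":-0.22,"dz":0.07,"grip":1}]'
```

```text
clock: 13.4
ee_pos: [0.605, -0.1908, 0.2383]
tcp_rot: [0.841, 0.541, -0.0, -0.0]
wrist_force: [-1.8, -0.6, 2.9]
opening: 0.091
grasp_force: 50.9
```

```bash
python3 -m pendant '[{"wx":0,"wy":0,"wz":0,"dx":0.5,"dy":-0.23,"dz":0.03,"grip":1},{"wx":0,"wy":0,"wz":0,"dx":0.5,"dy":-0.23,"dz":-0.01,"grip":1},{"wx":0,"wy":0,"wz":0,"dx":0.5,"dy":-0.23,"dz":-0.05,"grip":1}]'
```

```text
clock: 13.7
ee_pos: [0.6429, -0.2081, 0.2377]
tcp_rot: [0.841, 0.541, 0.0, 0.0]
wrist_force: [-2.4, 0.3, 3.4]
opening: 0.095
grasp_force: 51.6
```

```bash
python3 -m pendant '[{"wx":0,"wy":0,"wz":0,"dx":0.45,"dy":-0.2,"dz":-0.08,"grip":1},{"wx":0,"wy":0,"wz":0,"dx":0.3,"dy":-0.14,"dz":-0.06,"grip":1},{"wx":0,"wy":0,"wz":0,"dx":0.1,"dy":-0.05,"dz":-0.03,"grip":1},{"wx":0,"wy":0,"wz":0,"dx":0,"dy":0,"dz":0,"grip":1},{"wx":0,"wy":0,"wz":0,"dx":0,"dy":0,"dz":0,"grip":1}]'
python3 - <<'E'
from h import *
for n,r in(("scene",(60,260,220,460)),("top",(110,300,220,440))):
    c=snap(n); cv2.imwrite(f"pics/e{n}.png",cv2.resize(c[0][r[0]:r[1],r[2]:r[3]],None,fx=3,fy=3)[:,:,::-1])
    x=np.array([.911,-.412]);y=np.array([.412,.911])
    P=np.array([.4525,-.1205])+.186*x
    for t in(1.7,1.845,1.99):
        b=P-.186*np.cos(t)*x-.0035*np.sin(t)*x; z=.066+.186*np.sin(t)-.0035*np.cos(t)
        print(n,t,[((proj(c,[*(b+k*y),z])-[r[2],r[0]])*3).round(0) for k in(.057,-.057)])
E
```

```text
clock: 14.2
ee_pos: [0.6647, -0.2181, 0.233]
tcp_rot: [0.841, 0.541, 0.001, 0.001]
wrist_force: [0.0, -0.5, 5.5]
opening: 0.094
grasp_force: 51.9
scene 1.7 [array([144.,  55.]), array([322.,  44.])]
scene 1.845 [array([141.,  45.]), array([315.,  34.])]
scene 1.99 [array([139.,  42.]), array([308.,  31.])]
top 1.7 [array([233.,  17.]), array([402.,  98.])]
top 1.845 [array([252., -18.]), array([420.,  62.])]
top 1.99 [array([271., -49.]), array([436.,  30.])]
```

View pics/escene.png

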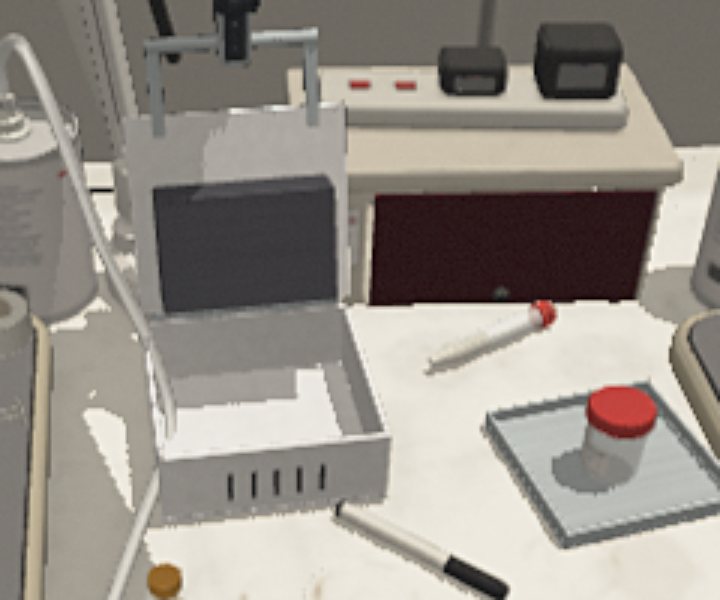

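View pics/etop.png

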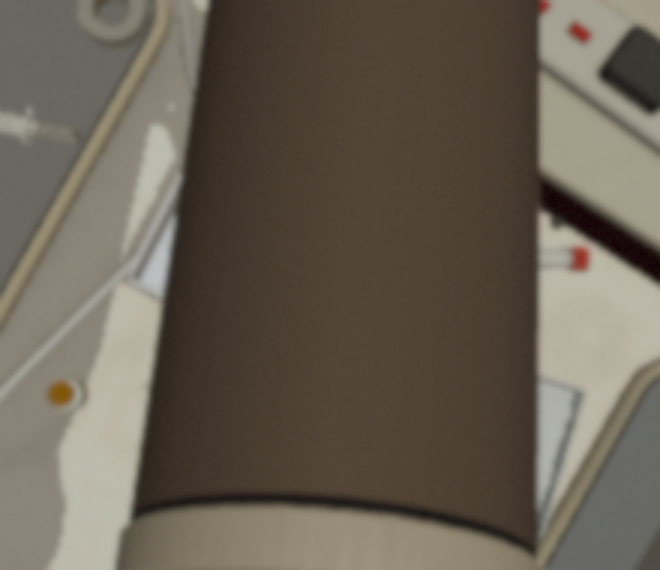

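The scene view shows the lid past upright and the bar held mid-length. Its ends are at (147,46) and (316,34), against (141,45) and (315,34) predicted for 1.845 rad. In the top view the arm hides the lid. Bar travel of 233.3 mm along the box axis, against 233.0 mm needed, confirms the angle, and the arm is steady, so I'm handing in.

```bash
python3 -c "
from plant import env
print(env.hand_in())"
```

```text
the job is handed in; nothing more can be done
None
```

The job is handed in, with no verdict returned: the pot stands upright in the tray, and the gripper holds the lid by its bar at about 1.845 rad, its balance point, as judged from bar travel and the camera view.

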